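# Put the cask dip gauge away in its fold-up sheath

### The arm

A 6-joint arm with a two-finger parallel gripper is mounted at the origin on a cart in front of the work surface, level with it; the furniture and walls round the work are solid. World frame = base frame: x ahead of the robot, y to its left, z up, the work surface at z = 0. Lengths are in m, angles in rad, forces in N, time in s.
With the tool pointing down it reaches from about 0.275 to 0.725 m from the base axis. Payload 5.6 kg.
Tool frame: the origin (TCP) lies midway between the tips of the shut fingers; the grasp point (between the pads) lies 19 mm behind it; z points along the fingers, y is the line along which they close (so a half turn about z gives the same grasp; the last joint's range is limited). The gripper opens to 85 mm and grips with 20 to 120 N. Pads are 22 mm wide; open, the fingers measure 114 mm over their backs; the gripper's body (76 mm by 85 mm) begins 54 mm behind the grasp point. The pads swing forward as they close: fully open they stand 13 mm farther back than shut.
Start: joints at [1.505, 0.255, 0.108, 0, -1.424, -0.285], TCP at [0.189, 0.517, 0.231] pointing down, gripper open.
Joint ranges: [-2.95, 2.95], [-1.21, 1.97], [-1.09, 1.5], [-2.87, 1.71], [-2.94, -0.07], [-3.05, 3.05]. Speed limits (rad/s): [2.57, 2.57, 3.14, 3.14, 3.14, 3.14].

### API

Orientations are given as [roll, pitch, yaw] about the fixed x, y, z axes, in that order (R = Rz(yaw) Ry(pitch) Rx(roll)).
In Python, from workcell import manip gives the robot as it stands.
- The arm moves only by the tool servo_tool, never from a script. Its argument "series" is a list of rows, each an object of numbers: "dx", "dy", "dz": the shift along the tool's x, y, z scaled (see below); "wx", "wy", "wz": the turn, a rotation vector about the tool's x, y, z scaled (see below); "claw": the opening in per cent of the stroke, from 0 (shut) to 100 (fully open). A call has 1 to 20 rows; each row is the pose to reach, as a shift and turn from the pose commanded when the call began, along the tool's axes at that moment; what a row does not reach only later rows make up. The controller multiplies each number of a shift by 0.2 m and each number of a turn by 90 degrees. A row lasts 1/10 s, in which the tool goes at most 50 mm and 8.59 degrees, less where a joint would pass 70% of its speed; a pose out of reach is approached as far as the arm can. A call with a number of a shift or a turn outside -1 to 1 is refused whole. A call with a gripper value outside its range is refused whole. The fingers move at their own pace and stop on an object; "squeeze" is the grip in N (left out, the last holds). Time passes only in rows, so rows that repeat a pose let the fingers close. It gives the time, the measured TCP pose, the force, the opening and the grip force at its end, in the units of the state.
- manip.get_obs(): the state, without advancing time (a new reading comes with each control period).
- manip.snapshot(name): name is "scene" or "side" or "wrist"; returns the picture (420x560x3 uint8, red, green, blue); there is no depth.
- manip.camera_params(name): a dict with "intrinsics" (3x3 intrinsics, pixels), "camera_from_world" (4x4, takes a point from world to camera coordinates). Camera axes: x right, y down, z forward; pixel columns grow to the right and rows downward; lengths in m; the calibration is good to about 2 mm. A picture is of the moment at which its call begins: read the wrist's pose just before it. camera_params takes no time and is no camera call; for the wrist camera it gives the pose at the moment of the call.
- manip.sign_off(): hands the job in; it is judged then, once.
The state is a dict: "time": time; "joints": joint angles; "dq": joint speeds; "joint_torque": joint torques, N m; "tool_pos": TCP position; "orientation": TCP orientation; "ft_force": force on the tool from outside, world axes, zero at the start; "ft_torque": the same for the moment, N m; "gripper_width": finger opening in m; "gripper_force": force on a finger pad.
Only numpy, scipy, OpenCV 4.12 (cv2) and the standard library are available. Lean on these libraries where they do the work, as an engineer would, in place of code of your own. Each camera call takes 0.05 s, during which the arm holds its last target. There are 200 camera calls.

### The job

Take the dip gauge out of its wooden drying dock and slide it, blade first, fully home into the square sheath of the fold-up stand while the stand is still folded down, so that the gauge's grip comes up against the sheath's mouth. Then snap the stand over into its raised position (it has a red press tab at the back for this) so that the loaded sheath stays up. Leave the bottle, the tasting glass near the keg, the red candle glass and the hand bell undisturbed.

Things in the scene. Friction and masses are not known exactly. Their poses are not given: they have to be found in the camera images.
- gauge_handle (a point): Dip gauge (loose, 0.12 kg, 165 mm long): square steel blade 16 x 16 x 120 mm, at its rear a wooden grip 45 mm long, 30 wide, 28 high; undersides flush, so it lies flat. Point: centre of the grip, 14 mm above the underside; x axis from grip to blade tip, z up. At first it lies in the dock, only the front 60 mm of the blade sticking out: draw it out by the blade, put it down, retake it by the grip
- gauge_shoulder (a point): Centre line of the blade where the blade meets the front face of the grip, 22.5 mm ahead of the grip's centre and 8 mm above the underside; same axes as gauge_handle
- gauge_tip (a point): Centre of the blade's end face, 120 mm ahead of gauge_shoulder, 8 mm above the underside; same axes
- dock_mouth (a point): Drying dock: fixed wooden box with a closed roof, 111 mm long, 50 wide, 62 high, open at one end only. Channel 34 mm wide, 32 high, 105 deep, its floor 22 mm above the table. Point: middle of the open end, 30 mm above the table; its x axis points into the dock (draw the gauge out along -x), z up
- sheath_mouth (a point): Sheath on the fold-up stand: square tube 18.4 mm wide and high inside, 125 mm deep, mouth flared to 22 mm (28 outside) over the first 8 mm. Point: centre of the mouth's rim, 70 mm above the table when folded; x axis points into the sheath, z up when folded. Pivot 85 mm inside the mouth; fixed base 180 x 70 x 12 mm, from 2 mm outside the mouth to 178 mm inside it
- sheath_tab (a point): Middle of the top of the red press tab (34 x 30 mm) behind the sheath, 72 mm beyond the pivot, 157 mm from the mouth, 80.5 mm above the table when folded. Pressing it down tips the mouth up: about 8 N at first; after about 20 mm it goes over centre and snaps on to 38 mm down (43 mm above the table)
- sheath (a joint): Angle of the sheath in rad: 0 folded down (level), 0.55 raised; an over-centre spring holds it at either end and pushes away from the middle (0.275)
- half_bottle_1: Bystander, loose: half bottle of wine, 63 mm across, 243 mm high; origin at the centre of its underside
- tasting_glass_1: Bystander, loose: stemmed tasting glass, 65 mm across, 155 mm high; origin at the centre of its foot
- votive_1: Bystander, loose: red candle glass, 68 mm across, 70 mm high; origin at the centre of its underside
- table_bell: Bystander, loose: brass hand bell with a dark wooden handle, standing upright, 58 mm across, 94 mm high; origin at the centre of its underside
Mind the look-alikes: they are no part of the job. Of the things that look like the part that bears gauge_handle, the larger one is meant.

How it is judged:
On the way:
1. the gauge is fully home in the sheath while the stand is still folded down (x of gauge_shoulder in the frame of sheath_mouth above -0.004 m and distance between gauge_shoulder and sheath_mouth below 0.007 m and angle between the x axis of gauge_shoulder and the x axis of sheath_mouth, either way round below 0.07 rad and value of joint sheath below 0.1 rad), for 0.2 s.
At the end, for the whole second after the job is handed in: The gauge is in the sheath with the front of its grip within 4 mm of the mouth's rim, in line with it; the sheath stands raised (above 0.5 rad), released and at rest (x of gauge_shoulder in the frame of sheath_mouth above -0.004 m and distance between gauge_shoulder and sheath_mouth below 0.007 m and angle between the x axis of gauge_shoulder and the x axis of sheath_mouth, either way round below 0.07 rad and value of joint sheath above 0.5 rad and velocity of joint sheath between -0.05 and 0.05 rad/s); the robot touches nothing.
It fails at once if the half bottle is moved more than 25 mm or tipped (distance of half_bottle_1 from where it was at the start of the episode above 0.025 m or angle between half_bottle_1's own z axis and vertical above 0.3 rad).
It fails at once if the tasting glass is moved more than 25 mm or tipped (distance of tasting_glass_1 from where it was at the start of the episode above 0.025 m or angle between tasting_glass_1's own z axis and vertical above 0.3 rad).
It fails at once if the candle glass is moved more than 25 mm or tipped (distance of votive_1 from where it was at the start of the episode above 0.025 m or angle between votive_1's own z axis and vertical above 0.3 rad).
It fails at once if the hand bell is moved more than 25 mm or tipped (distance of table_bell from where it was at the start of the episode above 0.025 m or angle between table_bell's own z axis and vertical above 0.3 rad).
It also fails if it takes over 66 s, if anything falls off the work surface, if the arm or the gripper's body presses on something with over 40 N, if the wrist force passes 120 N, or if a joint passes its speed limit or range.

## Working session

There is one attempt and no reset: what is moved stays moved. The work goes in short steps, Python scripts to look and compute and a tool call to move; the robot and the scene stay as the last step left them, time stands still between calls to the robot, and variables do not carry over. Pictures are saved under pics/ and viewed, at most 10 in all, crops included, and the job is handed in when it is done.

Besides the shell and the picture viewer there is one more tool, called after "Emit:" as a command line: name --argument value ..., lists and objects as JSON in quotes. servo_tool: Moves the arm, as the interface text tells. Its arguments: {"type":"object","properties":{"series":{"type":"array"},"squeeze":{"type":"number"}},"required":["series"]}

```bash
mkdir -p pics; ls; python3 - <<'E'
from workcell import manip
import cv2, json
for n in ("scene","side"):
    im=manip.snapshot(n); cv2.imwrite(f"pics/{n}0.png",cv2.resize(im[:,:,::-1],(800,600),interpolation=cv2.INTER_CUBIC))
    p=manip.camera_params(n); print(n,p)
o=manip.get_obs();print(o)
E
```

```text
pics
scene {'intrinsics': array([[509.55914352,   0.        , 272.27375592],
       [  0.        , 509.55914352, 212.25234155],
       [  0.        ,   0.        ,   1.        ]]), 'camera_from_world': array([[ 0.51318363, -0.85825747,  0.00605656, -0.43375923],
       [-0.49262676, -0.30032346, -0.81677702,  0.30671214],
       [ 0.7028239 ,  0.41617297, -0.57692168,  0.90107893],
       [ 0.        ,  0.        ,  0.        ,  1.        ]])}
side {'intrinsics': array([[406.28273653,   0.        , 277.68532043],
       [  0.        , 406.28273653, 205.67291328],
       [  0.        ,   0.        ,   1.        ]]), 'camera_from_world': array([[-0.83361658, -0.55229949,  0.00697659,  0.36621215],
       [-0.36245686,  0.53745825, -0.76142212,  0.35416622],
       [ 0.41678343, -0.63726282, -0.64821885,  0.70694196],
       [ 0.        ,  0.        ,  0.        ,  1.        ]])}
{'time': 0.1, 'joints': array([ 1.50458315e+00,  2.55709602e-01,  1.07127554e-01, -4.06224924e-04,
       -1.42389919e+00, -2.84610818e-01]), 'dq': array([ 6.71937703e-05, -1.96175175e-03,  4.43051714e-03,  1.64780503e-03,
        7.53524828e-05,  1.11867703e-03]), 'joint_torque': array([-3.25186542e-03, -3.87602592e+01,  2.38476044e+01,  5.37802935e+00,
       -3.74270137e-03, -8.14202892e-07]), 'tool_pos': array([0.18881616, 0.51610424, 0.23047465]), 'orientation': array([ 3.13986271e+00, -8.75110472e-05, -3.50883712e-01]), 'ft_force': array([ 0.29508167,  0.26463943, -0.23981618]), 'ft_torque': array([ 0.04190497, -0.05955384,  0.0195661 ]), 'gripper_force': 0.0, 'gripper_width': 0.08537589920957667}
```

View pics/scene0.png

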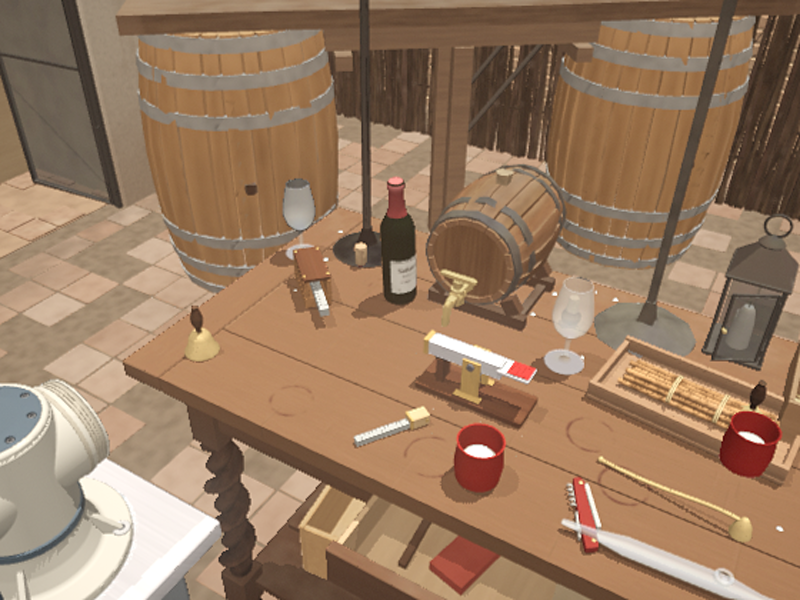

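View pics/side0.png

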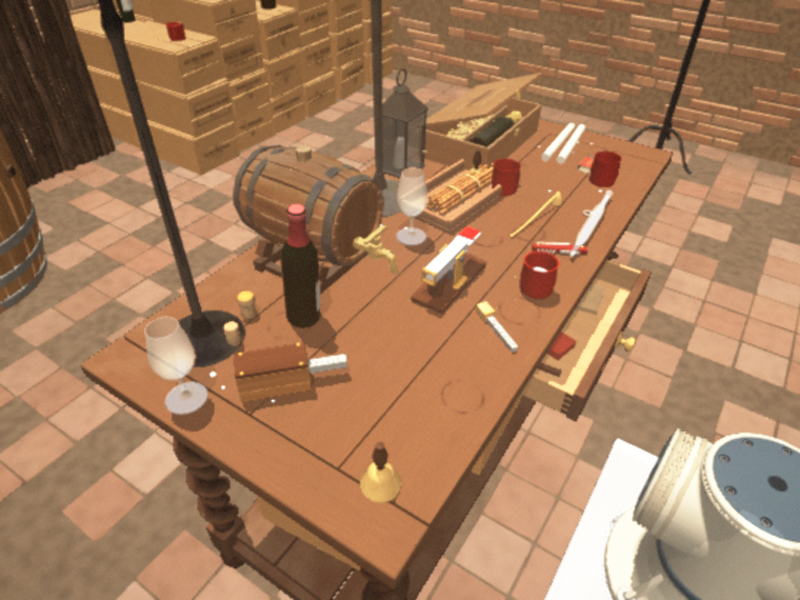

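The scene view shows the dock at about (312,265) with the blade end near (322,312), and the stand with its mouth at about (428,345) and its red tab at (520,370). The small look-alike gauge is at (390,430). I'll enlarge the dock and the stand.

```bash
python3 - <<'E'
import cv2,numpy as np
s=cv2.imread("pics/scene0.png");d=cv2.imread("pics/side0.png")
from workcell import manip
a=manip.snapshot("scene")[:,:,::-1];b=manip.snapshot("side")[:,:,::-1]
c=lambda im,x,y:cv2.resize(im[y:y+75,x:x+100],(400,300),interpolation=cv2.INTER_CUBIC)
g=np.vstack([np.hstack([c(a,170,162),c(a,285,226)]),np.hstack([c(b,155,228),c(b,265,150)])])
cv2.imwrite("pics/c1.png",g)
E
```

```text
(no output)
```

View pics/c1.png

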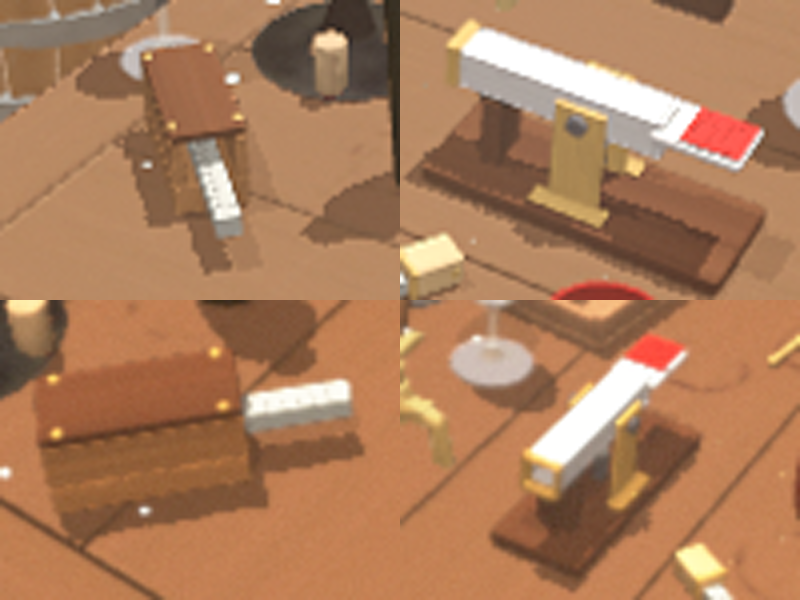

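The crop shows the dock's roof corners and the blade tip, and the sheath's mouth, red tab and base corners. I'll fit the poses from these.

```bash
cat > h.py <<'E'
import numpy as np
from scipy.optimize import least_squares
from workcell import manip
def proj(P,K,T):
    p=np.atleast_2d(P)@T[:3,:3].T+T[:3,3]; return (p@K.T)[:,:2]/p[:,2:]
def cam(n):
    c=manip.camera_params(n); return c["intrinsics"],c["camera_from_world"]
def world(L,q):
    L=np.array(L,float);c,s=np.cos(q[2]),np.sin(q[2])
    return np.c_[q[0]+c*L[:,0]-s*L[:,1],q[1]+s*L[:,0]+c*L[:,1],L[:,2]]
def fit(obs,q0):  # obs: list of (K,T,local pts,pixels)
    f=lambda q:np.concatenate([(proj(world(L,q),K,T)-np.array(px,float)).ravel() for K,T,L,px in obs])
    r=least_squares(f,q0,loss="soft_l1"); return r.x,r.fun.reshape(-1,2) if False else f(r.x).reshape(-1,2)
def up(p,x,y,s=4): return (np.array(p,float)+.5)/s-.5+[x,y]
E
python3 - <<'E'
from h import *
S=cam("scene");D=cam("side")
w=.025;h=.062
dock=[(*S,[(0,w,h),(0,-w,h),(.111,w,h),(.111,-w,h),(0,w,0),(0,-w,0)],up([(170,133),(245,130),(143,56),(208,43),(178,212),(245,207)],170,162)),
(*D,[(0,w,h),(0,-w,h),(.111,w,h),(.111,-w,h),(0,w,0),(.111,w,0)],up([(243,115),(232,48),(42,142),(38,85),(252,182),(58,212)],155,228))]
b=.035
st=[(*S,[(-.002,-b,.012),(.178,-b,.012),(.178,b,.012),(.157,0,.0805)],up([(22,168),(318,274),(365,210),(321,135)],285,226)),
(*D,[(-.002,b,.012),(-.002,-b,.012),(.178,-b,.012),(.157,0,.0805),(0,0,.07)],up([(95,237),(173,262),(298,137),(256,55),(142,174)],265,150))]
np.set_printoptions(precision=4,suppress=True)
for o,n in((dock,"dock"),(st,"stand")):
  best=min((fit(o,[.4,.1,a]) for a in np.arange(-3,3,.7)),key=lambda r:abs(r[1]).sum())
  print(n,best[0]);print(best[1].round(1).tolist())
# bystanders on table z=0: ray intersect (full 800 px)
def ray(n,p,z):
    K,T=cam(n);p=up([p],0,0,800/560)[0];d=T[:3,:3].T@np.linalg.inv(K)@[*p,1];c=-T[:3,:3].T@T[:3,3];return c+d*(z-c[2])/d[2]
for k,p,z in(("bell",(201,352),0.01),("glass",(565,363),0),("bottle",(400,295),.0),("votive",(480,482),.0),("glass2",(303,252),0),("smallgauge",(390,432),.0),("keg foot",(430,297),0),("postbase",(365,248),0)):print(k,ray("scene",p,z))
E
```

```text
dock [ 0.6049  0.0083 -5.4681]
[[-0.8, 1.3], [-0.2, -0.8], [-1.4, -1.3], [0.6, -0.5], [-1.3, 1.5], [0.8, -0.2], [0.4, -1.7], [0.6, -0.7], [-1.0, -0.0], [-0.4, -2.2], [0.6, -0.1], [-0.2, 0.9]]
stand [ 0.5386 -0.2506 -1.5677]
[[-0.8, -0.4], [0.0, 2.6], [0.5, -0.9], [-0.1, -0.3], [-1.3, -1.9], [1.7, 1.5], [1.4, -1.6], [-0.1, -1.1], [-0.6, 1.3]]
bell [0.388  0.0898 0.01  ]
glass [ 0.6869 -0.4334  0.    ]
bottle [ 0.7161 -0.1008  0.    ]
votive [ 0.3835 -0.4208 -0.    ]
glass2 [0.7467 0.1462 0.    ]
smallgauge [ 0.4011 -0.267   0.    ]
keg foot [ 0.7396 -0.1519  0.    ]
postbase [0.8262 0.0467 0.    ]
```

```bash
cat >> h.py <<'E'
from scipy.spatial.transform import Rotation as Ro
def plan(*targets):
    """numbers for moves from the present pose: each target (x,y,z,yaw[,roll,pitch]), tool down"""
    o=manip.get_obs();p=o["tool_pos"];R=Ro.from_euler("xyz",o["orientation"])
    for t in targets:
        Rt=Ro.from_euler("xyz",[np.pi,0,t[3]])
        print((R.inv().apply(np.array(t[:3])-p)/.2).round(3),((R.inv()*Rt).as_rotvec()/(np.pi/2)).round(3),"dist",np.linalg.norm(np.array(t[:3])-p).round(3))
E
python3 -c "
from h import *
plan((.33,.33,.24,-1.1),(.47,.14,.25,-1.7),(.56,-.04,.22,-2.327))"
```

```text
[ 0.983  0.632 -0.045] [ 0.001 -0.     0.477] dist 0.234
[ 1.967  1.284 -0.095] [ 0.001 -0.001  0.859] dist 0.47
[2.698 1.974 0.056] [ 0.000e+00 -1.000e-03  1.258e+00] dist 0.669
```

Emit:
servo_tool --series '[{"dx": 0.98, "dy": 0.63, "dz": -0.05, "wz": 0.48}, {"dx": 0.98, "dy": 0.63, "dz": -0.05, "wz": 0.48}, {"dx": 0.98, "dy": 0.63, "dz": -0.05, "wz": 0.48}, {"dx": 0.98, "dy": 0.63, "dz": -0.05, "wz": 0.48}, {"dx": 0.98, "dy": 0.63, "dz": -0.05, "wz": 0.48}, {"dx": 0.98, "dy": 0.63, "dz": -0.05, "wz": 0.48}]'

```text
schema error: expected keys dx, dy, dz, wx, wy, wz, claw
```

```bash
python3 -c "
from h import *
plan((.45,.15,.25,-1.7),(.56,-.04,.22,-2.327))"
```

```text
[ 1.855  1.271 -0.095] [ 0.001 -0.001  0.859] dist 0.45
[2.698 1.974 0.056] [ 0.000e+00 -1.000e-03  1.258e+00] dist 0.669
```

Emit:
servo_tool --series '[{"dx": 0.98, "dy": 0.63, "dz": -0.05, "wx": 0, "wy": 0, "wz": 0.48, "claw": 100}, {"dx": 0.98, "dy": 0.63, "dz": -0.05, "wx": 0, "wy": 0, "wz": 0.48, "claw": 100}, {"dx": 0.98, "dy": 0.63, "dz": -0.05, "wx": 0, "wy": 0, "wz": 0.48, "claw": 100}, {"dx": 0.98, "dy": 0.63, "dz": -0.05, "wx": 0, "wy": 0, "wz": 0.48, "claw": 100}, {"dx": 0.98, "dy": 0.63, "dz": -0.05, "wx": 0, "wy": 0, "wz": 0.48, "claw": 100}, {"dx": 0.98, "dy": 0.63, "dz": -0.05, "wx": 0, "wy": 0, "wz": 0.48, "claw": 100}]'

```text
time: 0.8
tool_pos: [0.3314, 0.3281, 0.2419]
orientation: [-3.141, -0.0, -1.113]
ft_force: [0.4, 0.1, 0.0]
gripper_width: 0.0854
gripper_force: 0.0
```

```bash
python3 -c "
from h import *
plan((.45,.15,.25,-1.7),(.56,-.04,.22,-2.327))"
```

```text
[ 1.061 -0.138 -0.04 ] [-0.001  0.     0.374] dist 0.214
[ 2.156 -0.211  0.11 ] [-0.     0.     0.773] dist 0.434
```

Emit:
servo_tool --series '[{"dx": 1.0, "dy": -0.13, "dz": 0, "wx": 0, "wy": 0, "wz": 0.37, "claw": 100}, {"dx": 1.0, "dy": -0.13, "dz": 0, "wx": 0, "wy": 0, "wz": 0.37, "claw": 100}, {"dx": 1.0, "dy": -0.13, "dz": 0, "wx": 0, "wy": 0, "wz": 0.37, "claw": 100}, {"dx": 1.0, "dy": -0.13, "dz": 0, "wx": 0, "wy": 0, "wz": 0.37, "claw": 100}, {"dx": 1.0, "dy": -0.13, "dz": 0, "wx": 0, "wy": 0, "wz": 0.37, "claw": 100}]'

```text
time: 1.3
tool_pos: [0.4447, 0.1601, 0.2409]
orientation: [3.141, -0.001, -1.694]
ft_force: [-0.0, 0.8, -1.1]
gripper_width: 0.0855
gripper_force: 0.0
```

```bash
python3 -c "
from h import *
plan((.54,-.06,.23,-2.327))"
```

```text
[ 1.033 -0.608  0.056] [-0.    -0.001  0.403] dist 0.24
```

Emit:
servo_tool --series '[{"dx": 1.0, "dy": -0.6, "dz": 0.05, "wx": 0, "wy": 0, "wz": 0.4, "claw": 100}, {"dx": 1.0, "dy": -0.6, "dz": 0.05, "wx": 0, "wy": 0, "wz": 0.4, "claw": 100}, {"dx": 1.0, "dy": -0.6, "dz": 0.05, "wx": 0, "wy": 0, "wz": 0.4, "claw": 100}, {"dx": 1.0, "dy": -0.6, "dz": 0.05, "wx": 0, "wy": 0, "wz": 0.4, "claw": 100}, {"dx": 1.0, "dy": -0.6, "dz": 0.05, "wx": 0, "wy": 0, "wz": 0.4, "claw": 100}, {"dx": 1.0, "dy": -0.6, "dz": 0.05, "wx": 0, "wy": 0, "wz": 0.4, "claw": 100}, {"dx": 1.0, "dy": -0.6, "dz": 0.05, "wx": 0, "wy": 0, "wz": 0.4, "claw": 100}]'

```text
time: 2.0
tool_pos: [0.5391, -0.0485, 0.2306]
orientation: [3.141, -0.001, -2.314]
ft_force: [0.2, 0.3, -0.1]
gripper_width: 0.0852
gripper_force: 0.0
```

```bash
python3 -c "
from h import *
import cv2
K,T=cam('wrist')
im=manip.snapshot('wrist');cv2.imwrite('pics/w1.png',im[:,:,::-1]);np.savez('w1.npz',K=K,T=T)
cv2.imwrite('pics/w1b.png',cv2.resize(im[:,:,::-1],(800,600),interpolation=cv2.INTER_CUBIC))
print(-T[:3,:3].T@T[:3,3],T[2,:3],manip.get_obs()['tool_pos'])
dk=[.6049,.0083,.815];st=[.5386,-.2506,-1.568]
print(proj(world([(-.06,0,.03),(0,0,.03),(0,.025,.062),(0,-.025,.062)],dk),K,T)*800/560)
print(proj(world([(0,0,.07),(.157,0,.0805)],st),K,T)*800/560)
"
```

```text
[ 0.49344307 -0.09695605  0.37323456] [ 0.17869356  0.19467629 -0.96445309] [ 0.53899935 -0.04782909  0.23094078]
[[383.7583662  293.98569925]
 [383.43459528 367.90620525]
 [416.99217647 386.61512577]
 [347.38340277 385.87879347]]
[[ 156.55932344   15.71083094]
 [-105.79121833 -256.99596215]]
```

View pics/w1b.png

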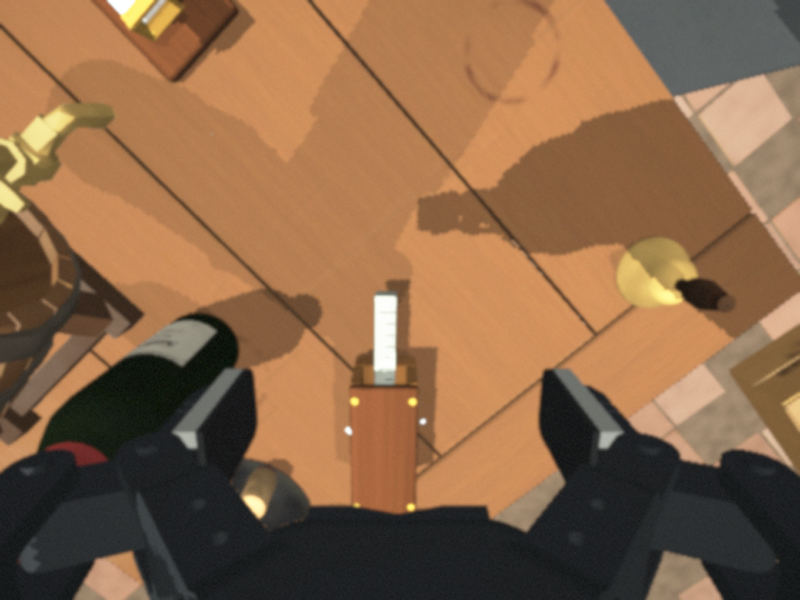

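The wrist view confirms the fit: the blade tip is at (385,294) and the dock's mouth edge is at y≈386, both within 1-2 px of prediction. I'll move to the blade.

```bash
python3 -c "
from h import *
plan((.5776,-.0208,.08,-2.327),(.5776,-.0208,.024,-2.327))"
```

```text
[-0.23  -0.051  0.755] [ 0.    -0.     0.009] dist 0.158
[-0.23  -0.052  1.035] [ 0.    -0.     0.009] dist 0.212
```

Emit:
servo_tool --series '[{"dx": -0.23, "dy": -0.05, "dz": 0.2, "wx": 0, "wy": 0, "wz": 0.01, "claw": 100}, {"dx": -0.23, "dy": -0.05, "dz": 0.45, "wx": 0, "wy": 0, "wz": 0.01, "claw": 100}, {"dx": -0.23, "dy": -0.05, "dz": 0.7, "wx": 0, "wy": 0, "wz": 0.01, "claw": 100}, {"dx": -0.23, "dy": -0.05, "dz": 0.85, "wx": 0, "wy": 0, "wz": 0.01, "claw": 100}, {"dx": -0.23, "dy": -0.05, "dz": 1.0, "wx": 0, "wy": 0, "wz": 0.01, "claw": 100}, {"dx": -0.23, "dy": -0.05, "dz": 1.0, "wx": 0, "wy": 0, "wz": 0.01, "claw": 100}, {"dx": -0.23, "dy": -0.05, "dz": 1.0, "wx": 0, "wy": 0, "wz": 0.01, "claw": 100}]'

```text
time: 2.75
tool_pos: [0.578, -0.0205, 0.0324]
orientation: [-3.141, 0.0, -2.327]
ft_force: [0.3, 0.4, 0.1]
gripper_width: 0.0853
gripper_force: 0.0
```

```bash
python3 -c "
from h import *
plan((.5776,-.0208,.024,-2.327))"
```

```text
[0.002 0.001 0.042] [-0.001  0.    -0.   ] dist 0.008
```

Emit:
servo_tool --series '[{"dx": 0, "dy": 0, "dz": 0.04, "wx": 0, "wy": 0, "wz": 0, "claw": 100}, {"dx": 0, "dy": 0, "dz": 0.04, "wx": 0, "wy": 0, "wz": 0, "claw": 30}, {"dx": 0, "dy": 0, "dz": 0.04, "wx": 0, "wy": 0, "wz": 0, "claw": 10}, {"dx": 0, "dy": 0, "dz": 0.04, "wx": 0, "wy": 0, "wz": 0, "claw": 10}, {"dx": 0, "dy": 0, "dz": 0.04, "wx": 0, "wy": 0, "wz": 0, "claw": 0}, {"dx": 0, "dy": 0, "dz": 0.04, "wx": 0, "wy": 0, "wz": 0, "claw": 0}, {"dx": 0, "dy": 0, "dz": 0.04, "wx": 0, "wy": 0, "wz": 0, "claw": 0}, {"dx": 0, "dy": 0, "dz": 0.04, "wx": 0, "wy": 0, "wz": 0, "claw": 0}, {"dx": 0, "dy": 0, "dz": 0.04, "wx": 0, "wy": 0, "wz": 0, "claw": 0}]' --squeeze 35

```text
time: 3.65
tool_pos: [0.5777, -0.0216, 0.0236]
orientation: [-3.141, 0.0, -2.33]
ft_force: [-0.5, 0.5, 2.7]
gripper_width: 0.0151
gripper_force: 38.4
```

Emit:
servo_tool --series '[{"dx": 0.05, "dy": 0, "dz": -0.005, "wx": 0, "wy": 0, "wz": 0, "claw": 0}, {"dx": 0.12, "dy": 0, "dz": -0.005, "wx": 0, "wy": 0, "wz": 0, "claw": 0}, {"dx": 0.19, "dy": 0, "dz": -0.005, "wx": 0, "wy": 0, "wz": 0, "claw": 0}, {"dx": 0.26, "dy": 0, "dz": -0.005, "wx": 0, "wy": 0, "wz": 0, "claw": 0}, {"dx": 0.33, "dy": 0, "dz": -0.005, "wx": 0, "wy": 0, "wz": 0, "claw": 0}, {"dx": 0.4, "dy": 0, "dz": -0.005, "wx": 0, "wy": 0, "wz": 0, "claw": 0}, {"dx": 0.47, "dy": 0, "dz": -0.005, "wx": 0, "wy": 0, "wz": 0, "claw": 0}, {"dx": 0.54, "dy": 0, "dz": -0.005, "wx": 0, "wy": 0, "wz": 0, "claw": 0}, {"dx": 0.61, "dy": 0, "dz": -0.005, "wx": 0, "wy": 0, "wz": 0, "claw": 0}, {"dx": 0.66, "dy": 0, "dz": -0.005, "wx": 0, "wy": 0, "wz": 0, "claw": 0}, {"dx": 0.7, "dy": 0, "dz": -0.005, "wx": 0, "wy": 0, "wz": 0, "claw": 0}, {"dx": 0.7, "dy": 0, "dz": -0.005, "wx": 0, "wy": 0, "wz": 0, "claw": 0}]'

```text
time: 4.85
tool_pos: [0.4805, -0.1237, 0.0243]
orientation: [3.141, -0.0, -2.331]
ft_force: [0.5, 0.0, -0.8]
gripper_width: 0.0151
gripper_force: 38.0
```

```bash
python3 -c "
from h import *
plan((.46,-.06,.03,-1.568))
import cv2
g=cv2.resize(manip.snapshot('side')[120:330,130:410,::-1],(800,600),interpolation=cv2.INTER_CUBIC);cv2.imwrite('pics/s2.png',g)"
```

```text
[-0.16   0.294 -0.028] [ 0.    -0.    -0.486] dist 0.067
```

View pics/s2.png

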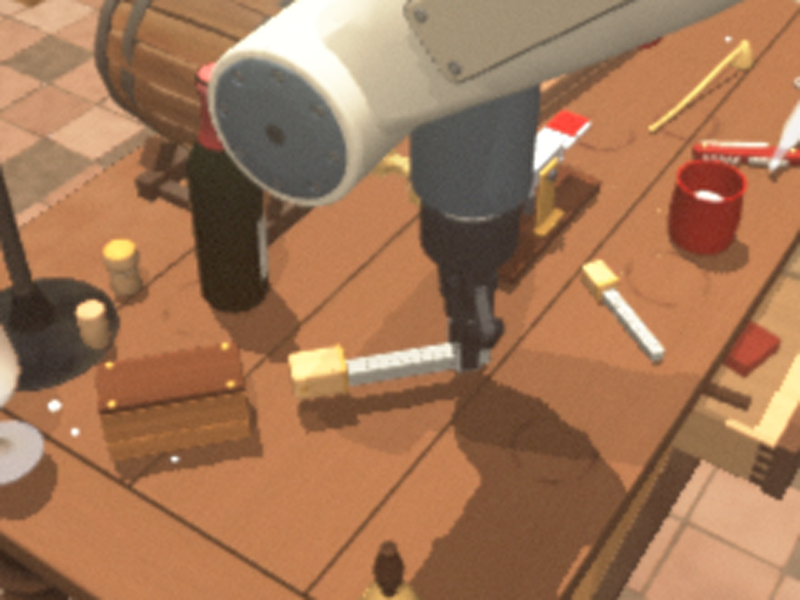

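The side view shows the gauge fully out of the dock and held level by its blade tip. I'll turn it to the sheath's heading and lay it down.

```bash
python3 -c "
from h import *
plan((.50,-.09,.03,-1.568),(.50,-.09,.003,-1.568))"
```

```text
[-0.186  0.047 -0.028] [-0.     0.    -0.485] dist 0.039
[-0.186  0.047  0.107] [-0.     0.    -0.485] dist 0.044
```

Emit:
servo_tool --series '[{"dx": -0.04, "dy": 0.01, "dz": -0.03, "wx": 0, "wy": 0, "wz": -0.09, "claw": 0}, {"dx": -0.08, "dy": 0.02, "dz": -0.03, "wx": 0, "wy": 0, "wz": -0.18, "claw": 0}, {"dx": -0.12, "dy": 0.03, "dz": -0.03, "wx": 0, "wy": 0, "wz": -0.27, "claw": 0}, {"dx": -0.16, "dy": 0.04, "dz": -0.03, "wx": 0, "wy": 0, "wz": -0.36, "claw": 0}, {"dx": -0.186, "dy": 0.047, "dz": -0.03, "wx": 0, "wy": 0, "wz": -0.44, "claw": 0}, {"dx": -0.186, "dy": 0.047, "dz": -0.02, "wx": 0, "wy": 0, "wz": -0.485, "claw": 0}, {"dx": -0.186, "dy": 0.047, "dz": 0.03, "wx": 0, "wy": 0, "wz": -0.485, "claw": 0}, {"dx": -0.186, "dy": 0.047, "dz": 0.06, "wx": 0, "wy": 0, "wz": -0.485, "claw": 0}, {"dx": -0.186, "dy": 0.047, "dz": 0.085, "wx": 0, "wy": 0, "wz": -0.485, "claw": 0}, {"dx": -0.186, "dy": 0.047, "dz": 0.095, "wx": 0, "wy": 0, "wz": -0.485, "claw": 0}, {"dx": -0.186, "dy": 0.047, "dz": 0.105, "wx": 0, "wy": 0, "wz": -0.485, "claw": 0}, {"dx": -0.186, "dy": 0.047, "dz": 0.105, "wx": 0, "wy": 0, "wz": -0.485, "claw": 0}]'

```text
time: 6.1
tool_pos: [0.4999, -0.0897, 0.0031]
orientation: [3.141, -0.0, -1.569]
ft_force: [0.3, 0.1, -0.4]
gripper_width: 0.0149
gripper_force: 38.0
```

Emit:
servo_tool --series '[{"dx": 0, "dy": 0, "dz": 0, "wx": 0, "wy": 0, "wz": 0, "claw": 25}, {"dx": 0, "dy": 0, "dz": 0, "wx": 0, "wy": 0, "wz": 0, "claw": 60}, {"dx": 0, "dy": 0, "dz": 0, "wx": 0, "wy": 0, "wz": 0, "claw": 100}, {"dx": 0, "dy": 0, "dz": 0, "wx": 0, "wy": 0, "wz": 0, "claw": 100}, {"dx": 0, "dy": 0, "dz": -0.15, "wx": 0, "wy": 0, "wz": 0, "claw": 100}, {"dx": 0, "dy": 0, "dz": -0.4, "wx": 0, "wy": 0, "wz": 0, "claw": 100}, {"dx": -0.2, "dy": 0, "dz": -0.65, "wx": 0, "wy": 0, "wz": 0, "claw": 100}, {"dx": -0.4, "dy": 0, "dz": -0.8, "wx": 0, "wy": 0, "wz": 0, "claw": 100}, {"dx": -0.45, "dy": 0, "dz": -0.8, "wx": 0, "wy": 0, "wz": 0, "claw": 100}, {"dx": -0.45, "dy": 0, "dz": -0.8, "wx": 0, "wy": 0, "wz": 0, "claw": 100}, {"dx": -0.45, "dy": 0, "dz": -0.8, "wx": 0, "wy": 0, "wz": 0, "claw": 100}]'

```text
time: 7.2
tool_pos: [0.4995, 0.0006, 0.1632]
orientation: [3.141, 0.0, -1.567]
ft_force: [-0.6, -0.1, -0.0]
gripper_width: 0.0854
gripper_force: 0.0
```

```bash
python3 -c "
from h import *
import cv2
K,T=cam('wrist')
im=manip.snapshot('wrist');np.savez('w2.npz',K=K,T=T)
cv2.imwrite('pics/w2.png',cv2.resize(im[:,:,::-1],(800,600),interpolation=cv2.INTER_CUBIC))
g=[.5,.03,-1.568]
print(proj(world([(0,0,.028),(.1425,0,.016)],g),K,T)*800/560)
"
```

```text
[[395.74682817 325.53551476]
 [395.62286961  78.81780942]]
```

View pics/w2.png

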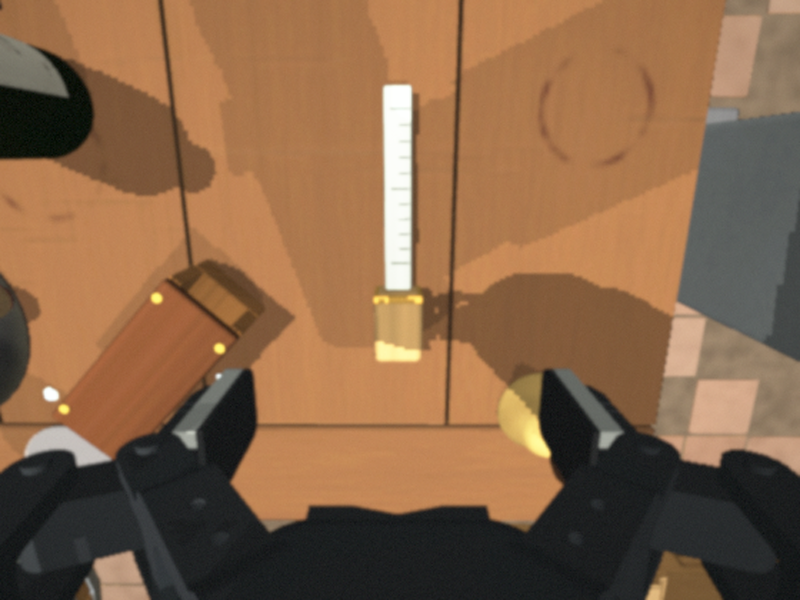

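The wrist view shows the gauge lying straight: tip edge at (384..411,86), grip front at y≈297, grip rear at (376..421,361). I'll fit its pose.

```bash
python3 -c "
from h import *
d=np.load('w2.npz')
L=[(.1425,.008,.016),(.1425,-.008,.016),(.0225,.015,.028),(.0225,-.015,.028),(-.0225,.015,.028),(-.0225,-.015,.028)]
px=up([(384,86),(411,86),(374,297),(423,297),(376,361),(421,361)],0,0,800/560)
q,r=fit([(d['K'],d['T'],L,px)],[.5,.03,-1.57]);print(q,r.round(1).tolist())
plan((q[0],q[1],.06,q[2]),(q[0],q[1],.004,q[2]))"
```

```text
[ 0.49840043  0.0334401  -1.56358282] [[-0.4, -0.2], [0.5, -0.3], [-0.2, -0.6], [0.1, -0.7], [-0.7, 2.6], [1.0, 2.5]]
[-0.167  0.003  0.513] [ 0.001 -0.    -0.003] dist 0.108
[-0.167  0.003  0.793] [ 0.001 -0.    -0.003] dist 0.162
```

Emit:
servo_tool --series '[{"dx": -0.165, "dy": 0, "dz": 0.2, "wx": 0, "wy": 0, "wz": 0, "claw": 100}, {"dx": -0.165, "dy": 0, "dz": 0.4, "wx": 0, "wy": 0, "wz": 0, "claw": 100}, {"dx": -0.165, "dy": 0, "dz": 0.6, "wx": 0, "wy": 0, "wz": 0, "claw": 100}, {"dx": -0.165, "dy": 0, "dz": 0.72, "wx": 0, "wy": 0, "wz": 0, "claw": 100}, {"dx": -0.165, "dy": 0, "dz": 0.79, "wx": 0, "wy": 0, "wz": 0, "claw": 100}, {"dx": -0.165, "dy": 0, "dz": 0.79, "wx": 0, "wy": 0, "wz": 0, "claw": 100}, {"dx": -0.165, "dy": 0, "dz": 0.79, "wx": 0, "wy": 0, "wz": 0, "claw": 50}, {"dx": -0.165, "dy": 0, "dz": 0.79, "wx": 0, "wy": 0, "wz": 0, "claw": 25}, {"dx": -0.165, "dy": 0, "dz": 0.79, "wx": 0, "wy": 0, "wz": 0, "claw": 10}, {"dx": -0.165, "dy": 0, "dz": 0.79, "wx": 0, "wy": 0, "wz": 0, "claw": 10}, {"dx": -0.165, "dy": 0, "dz": 0.79, "wx": 0, "wy": 0, "wz": 0, "claw": 10}, {"dx": -0.165, "dy": 0, "dz": 0.79, "wx": 0, "wy": 0, "wz": 0, "claw": 10}, {"dx": -0.165, "dy": 0, "dz": 0.79, "wx": 0, "wy": 0, "wz": 0, "claw": 10}]' --squeeze 50

```text
time: 8.55
tool_pos: [0.5005, 0.0336, 0.0063]
orientation: [-3.14, 0.0, -1.568]
ft_force: [-0.9, -0.4, 6.1]
gripper_width: 0.0294
gripper_force: 51.3
```

```bash
python3 -c "
from h import *
plan((.48,-.08,.2,-1.568),(.48,-.23,.25,-1.568))"
```

```text
[ 0.567  0.102 -0.969] [-0.001  0.     0.   ] dist 0.226
[ 1.317  0.104 -1.219] [-0.001  0.     0.   ] dist 0.36
```

Emit:
servo_tool --series '[{"dx": 0, "dy": 0, "dz": -0.05, "wx": 0, "wy": 0, "wz": 0, "claw": 10}, {"dx": 0, "dy": 0, "dz": -0.15, "wx": 0, "wy": 0, "wz": 0, "claw": 10}, {"dx": 0, "dy": 0.02, "dz": -0.35, "wx": 0, "wy": 0, "wz": 0, "claw": 10}, {"dx": 0.1, "dy": 0.06, "dz": -0.55, "wx": 0, "wy": 0, "wz": 0, "claw": 10}, {"dx": 0.25, "dy": 0.1, "dz": -0.75, "wx": 0, "wy": 0, "wz": 0, "claw": 10}, {"dx": 0.4, "dy": 0.1, "dz": -0.9, "wx": 0, "wy": 0, "wz": 0, "claw": 10}, {"dx": 0.57, "dy": 0.1, "dz": -1.0, "wx": 0, "wy": 0, "wz": 0, "claw": 10}, {"dx": 0.57, "dy": 0.1, "dz": -1.0, "wx": 0, "wy": 0, "wz": 0, "claw": 10}]'

```text
time: 9.35
tool_pos: [0.4809, -0.0836, 0.2091]
orientation: [-3.136, -0.001, -1.571]
ft_force: [-1.2, 0.2, -0.9]
gripper_width: 0.0292
gripper_force: 50.5
```

Emit:
servo_tool --series '[{"dx": 0.2, "dy": 0, "dz": -0.1, "wx": 0, "wy": 0, "wz": 0, "claw": 10}, {"dx": 0.4, "dy": 0, "dz": -0.2, "wx": 0, "wy": 0, "wz": 0, "claw": 10}, {"dx": 0.6, "dy": 0, "dz": -0.22, "wx": 0, "wy": 0, "wz": 0, "claw": 10}, {"dx": 0.72, "dy": 0, "dz": -0.22, "wx": 0, "wy": 0, "wz": 0, "claw": 10}, {"dx": 0.75, "dy": 0, "dz": -0.22, "wx": 0, "wy": 0, "wz": 0, "claw": 10}, {"dx": 0.75, "dy": 0, "dz": -0.22, "wx": 0, "wy": 0, "wz": 0, "claw": 10}, {"dx": 0.75, "dy": 0, "dz": -0.22, "wx": 0, "wy": 0, "wz": 0, "claw": 10}]'

```text
time: 10.05
tool_pos: [0.4802, -0.2297, 0.249]
orientation: [3.141, 0.001, -1.568]
ft_force: [0.1, 0.2, -0.7]
gripper_width: 0.0289
gripper_force: 50.4
```

```bash
python3 -c "
from h import *
import cv2
K,T=cam('wrist');o=manip.get_obs()
im=manip.snapshot('wrist');np.savez('w3.npz',K=K,T=T,p=o['tool_pos'],r=o['orientation'])
cv2.imwrite('pics/w3.png',cv2.resize(im[:,:,::-1],(800,600),interpolation=cv2.INTER_CUBIC))
st=[.5386,-.2506,-1.568]
print(proj(world([(0,0,.07),(.157,0,.0805)],st),K,T)*800/560)
"
```

```text
[[310.64859888 234.12252008]
 [293.94457527 -38.32863559]]
```

View pics/w3.png

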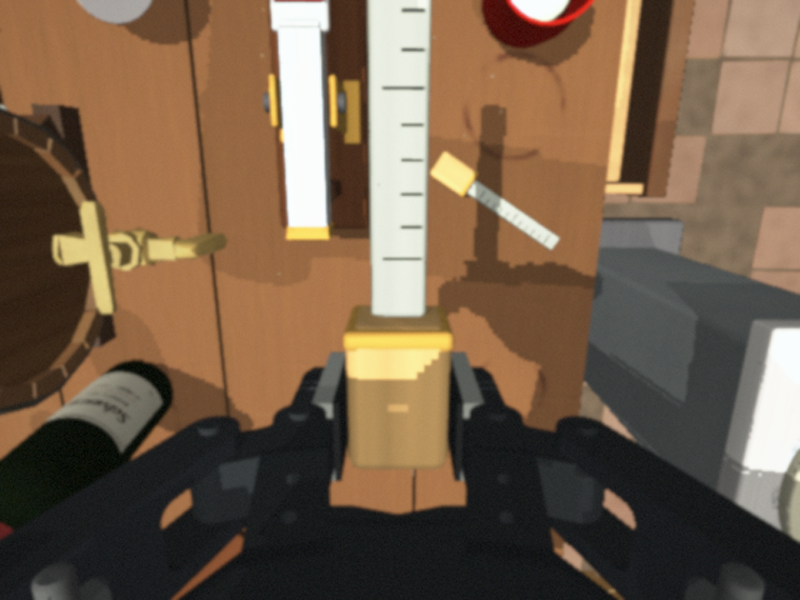

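The wrist view shows the sheath's rim edge at (286..330,240) with its centre line about (302,30)→(309,228). The held blade is centred at x≈398.5 and the grip's front top edge runs (345..452,335).

```bash
python3 -c "
from h import *
np.set_printoptions(precision=4,suppress=True)
d=np.load('w3.npz');K,T=d['K'],d['T'];s=800/560
U=lambda p:up(p,0,0,s)
def f(v):
    q=v[:3]
    a=proj(world([(0,.014,.084),(0,-.014,.084),(v[3],0,.081),(v[4],0,.081)],q),K,T)-U([(286,240),(330,240),(302.5,30),(309,225)])
    return a.ravel()
r=least_squares(f,[.5386,-.2506,-1.568,.12,.01]);print('stand',r.x,r.fun.round(1))
# gauge in tool frame (tool x fwd, z down): grip centre (a,b), yaw c, underside height dz below TCP
R=Ro.from_euler('xyz',d['r']);
def g(v,full=False):
    L=world([(.0225,.015,.028),(.0225,-.015,.028),(.0225,.008,.016),(.0225,-.008,.016),(.08,.008,.016),(.08,-.008,.016)],[0,0,v[2]])
    P=np.c_[L[:,0]+v[0],-(L[:,1]+v[1]),-(L[:,2]+v[3])]
    W=R.apply(P)+d['p'];e=proj(W,K,T)-U([(345,335),(452,335),(372,316),(426,316),(370,120),(428.5,120)])
    e[4:,1]=0
    return e.ravel()
r=least_squares(g,[0,0,0,-.006]);print('gauge',r.x,r.fun.round(1))
"
```

```text
stand [ 0.5379 -0.2489 -1.5865  0.1237  0.0094] [ 0.5 -0.3 -0.2  0.3 -0.   0.  -0.3  0. ]
gauge [-0.0009 -0.0007 -0.0025 -0.0094] [-0.2 -1.9  0.6 -1.8  0.1  2.  -0.5  2.  -0.3  0.   0.3  0. ]
```

```bash
python3 -c "
from h import *
plan((.5406,-.077,.2,-1.582),(.5406,-.077,.0683,-1.582))"
```

```text
[-0.762 -0.304  0.246] [0.    0.    0.009] dist 0.171
[-0.761 -0.305  0.904] [0.    0.    0.009] dist 0.244
```

Emit:
servo_tool --series '[{"dx": -0.2, "dy": -0.1, "dz": 0, "wx": 0, "wy": 0, "wz": 0.009, "claw": 10}, {"dx": -0.4, "dy": -0.2, "dz": 0.1, "wx": 0, "wy": 0, "wz": 0.009, "claw": 10}, {"dx": -0.6, "dy": -0.3, "dz": 0.2, "wx": 0, "wy": 0, "wz": 0.009, "claw": 10}, {"dx": -0.761, "dy": -0.305, "dz": 0.25, "wx": 0, "wy": 0, "wz": 0.009, "claw": 10}, {"dx": -0.761, "dy": -0.305, "dz": 0.45, "wx": 0, "wy": 0, "wz": 0.009, "claw": 10}, {"dx": -0.761, "dy": -0.305, "dz": 0.65, "wx": 0, "wy": 0, "wz": 0.009, "claw": 10}, {"dx": -0.761, "dy": -0.305, "dz": 0.8, "wx": 0, "wy": 0, "wz": 0.009, "claw": 10}, {"dx": -0.761, "dy": -0.305, "dz": 0.9, "wx": 0, "wy": 0, "wz": 0.009, "claw": 10}, {"dx": -0.761, "dy": -0.305, "dz": 0.904, "wx": 0, "wy": 0, "wz": 0.009, "claw": 10}, {"dx": -0.761, "dy": -0.305, "dz": 0.904, "wx": 0, "wy": 0, "wz": 0.009, "claw": 10}, {"dx": -0.761, "dy": -0.305, "dz": 0.904, "wx": 0, "wy": 0, "wz": 0.009, "claw": 10}]'

```text
time: 11.2
tool_pos: [0.5421, -0.0779, 0.0702]
orientation: [-3.139, -0.0, -1.581]
ft_force: [-0.8, -0.2, -0.1]
gripper_width: 0.029
gripper_force: 50.4
```

```bash
python3 -c "
from h import *
plan((.5406,-.077,.0683,-1.582),(.5390,-.227,.0683,-1.582))
import cv2
a=manip.snapshot('scene')[195:300,270:410,::-1];b=manip.snapshot('side')[140:245,260:400,::-1]
cv2.imwrite('pics/i1.png',np.vstack([cv2.resize(x,(400,300),interpolation=cv2.INTER_CUBIC) for x in(a,b)]))"
```

```text
[-0.004  0.008  0.01 ] [-0.002 -0.     0.   ] dist 0.003
[0.746 0.008 0.01 ] [-0.002 -0.     0.   ] dist 0.149
```

View pics/i1.png

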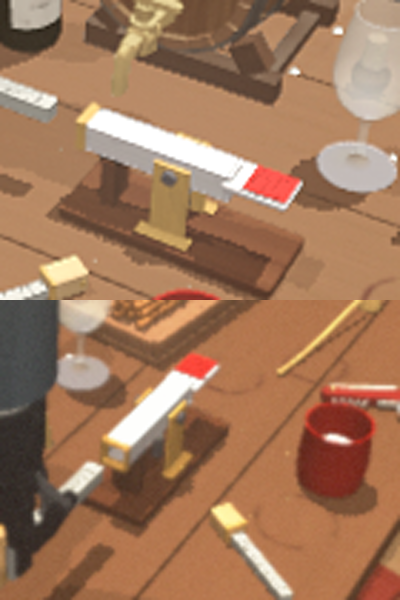

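The blade tip sits just short of the mouth and roughly in line in both views, scene (50,105) and side (95,475). I'll creep forward and check the servo error.

Emit:
servo_tool --series '[{"dx": 0.04, "dy": 0, "dz": 0, "wx": 0, "wy": 0, "wz": 0, "claw": 10}, {"dx": 0.08, "dy": 0, "dz": 0, "wx": 0, "wy": 0, "wz": 0, "claw": 10}, {"dx": 0.1, "dy": 0, "dz": 0, "wx": 0, "wy": 0, "wz": 0, "claw": 10}, {"dx": 0.1, "dy": 0, "dz": 0, "wx": 0, "wy": 0, "wz": 0, "claw": 10}]'

```text
time: 11.7
tool_pos: [0.5406, -0.0992, 0.0685]
orientation: [-3.142, -0.0, -1.584]
ft_force: [-0.5, 0.4, -0.9]
gripper_width: 0.0291
gripper_force: 50.4
```

```bash
python3 -c "
from h import *
print(manip.get_obs()['tool_pos'])
plan((.5405,-.097,.0683,-1.582),(.5390,-.227,.0683,-1.582))"
```

```text
[ 0.54063583 -0.0992239   0.06853535]
[-0.011  0.001  0.001] [-0.    -0.    -0.001] dist 0.002
[0.639 0.    0.001] [-0.    -0.    -0.001] dist 0.128
```

Emit:
servo_tool --series '[{"dx": 0.03, "dy": 0, "dz": 0, "wx": 0, "wy": 0, "wz": 0, "claw": 10}, {"dx": 0.06, "dy": 0, "dz": 0, "wx": 0, "wy": 0, "wz": 0, "claw": 10}, {"dx": 0.09, "dy": 0, "dz": 0, "wx": 0, "wy": 0, "wz": 0, "claw": 10}, {"dx": 0.12, "dy": 0, "dz": 0, "wx": 0, "wy": 0, "wz": 0, "claw": 10}, {"dx": 0.15, "dy": 0, "dz": 0, "wx": 0, "wy": 0, "wz": 0, "claw": 10}, {"dx": 0.15, "dy": 0, "dz": 0, "wx": 0, "wy": 0, "wz": 0, "claw": 10}]'

```text
time: 12.3
tool_pos: [0.5403, -0.1291, 0.0684]
orientation: [3.141, -0.0, -1.583]
ft_force: [0.1, -0.2, -0.3]
gripper_width: 0.0289
gripper_force: 50.4
```

Emit:
servo_tool --series '[{"dx": 0.04, "dy": 0, "dz": 0, "wx": 0, "wy": 0, "wz": 0, "claw": 10}, {"dx": 0.09, "dy": 0, "dz": 0, "wx": 0, "wy": 0, "wz": 0, "claw": 10}, {"dx": 0.14, "dy": 0, "dz": 0, "wx": 0, "wy": 0, "wz": 0, "claw": 10}, {"dx": 0.19, "dy": 0, "dz": 0, "wx": 0, "wy": 0, "wz": 0, "claw": 10}, {"dx": 0.24, "dy": 0, "dz": 0, "wx": 0, "wy": 0, "wz": 0, "claw": 10}, {"dx": 0.29, "dy": 0, "dz": 0, "wx": 0, "wy": 0, "wz": 0, "claw": 10}, {"dx": 0.34, "dy": 0, "dz": 0, "wx": 0, "wy": 0, "wz": 0, "claw": 10}, {"dx": 0.38, "dy": 0, "dz": 0, "wx": 0, "wy": 0, "wz": 0, "claw": 10}, {"dx": 0.42, "dy": 0, "dz": 0, "wx": 0, "wy": 0, "wz": 0, "claw": 10}, {"dx": 0.44, "dy": 0, "dz": 0, "wx": 0, "wy": 0, "wz": 0, "claw": 10}, {"dx": 0.44, "dy": 0, "dz": 0, "wx": 0, "wy": 0, "wz": 0, "claw": 10}]'

```text
time: 13.4
tool_pos: [0.5395, -0.2169, 0.0685]
orientation: [-3.141, -0.0, -1.583]
ft_force: [0.5, -1.1, -1.0]
gripper_width: 0.0287
gripper_force: 50.4
```

Now I'll press to contact in 1 mm steps.

Emit:
servo_tool --series '[{"dx": 0.015, "dy": 0, "dz": 0, "wx": 0, "wy": 0, "wz": 0, "claw": 10}, {"dx": 0.03, "dy": 0, "dz": 0, "wx": 0, "wy": 0, "wz": 0, "claw": 10}, {"dx": 0.04, "dy": 0, "dz": 0, "wx": 0, "wy": 0, "wz": 0, "claw": 10}, {"dx": 0.045, "dy": 0, "dz": 0, "wx": 0, "wy": 0, "wz": 0, "claw": 10}, {"dx": 0.05, "dy": 0, "dz": 0, "wx": 0, "wy": 0, "wz": 0, "claw": 10}, {"dx": 0.05, "dy": 0, "dz": 0, "wx": 0, "wy": 0, "wz": 0, "claw": 10}]'

```text
time: 14.0
tool_pos: [0.5394, -0.226, 0.0685]
orientation: [-3.141, 0.001, -1.582]
ft_force: [0.1, 2.3, -0.3]
gripper_width: 0.029
gripper_force: 50.5
```

Emit:
servo_tool --series '[{"dx": 0.005, "dy": 0, "dz": 0, "wx": 0, "wy": 0, "wz": 0, "claw": 10}, {"dx": 0.01, "dy": 0, "dz": 0, "wx": 0, "wy": 0, "wz": 0, "claw": 10}, {"dx": 0.015, "dy": 0, "dz": 0, "wx": 0, "wy": 0, "wz": 0, "claw": 10}, {"dx": 0.015, "dy": 0, "dz": 0, "wx": 0, "wy": 0, "wz": 0, "claw": 10}]'

```text
time: 14.4
tool_pos: [0.5394, -0.2262, 0.0685]
orientation: [-3.141, 0.005, -1.582]
ft_force: [-0.4, 14.3, 3.8]
gripper_width: 0.029
gripper_force: 51.1
```

Contact: the grip is stopped at 14 N, so it's home. I'll hold, release and lift.

Emit:
servo_tool --series '[{"dx": -0.005, "dy": 0, "dz": 0, "wx": 0, "wy": 0, "wz": 0, "claw": 10}, {"dx": -0.005, "dy": 0, "dz": 0, "wx": 0, "wy": 0, "wz": 0, "claw": 10}, {"dx": -0.01, "dy": 0, "dz": 0, "wx": 0, "wy": 0, "wz": 0, "claw": 50}, {"dx": -0.01, "dy": 0, "dz": 0, "wx": 0, "wy": 0, "wz": 0, "claw": 80}, {"dx": -0.01, "dy": 0, "dz": 0, "wx": 0, "wy": 0, "wz": 0, "claw": 80}, {"dx": -0.01, "dy": 0, "dz": 0, "wx": 0, "wy": 0, "wz": 0, "claw": 80}, {"dx": -0.01, "dy": 0, "dz": -0.15, "wx": 0, "wy": 0, "wz": 0, "claw": 80}, {"dx": -0.01, "dy": 0, "dz": -0.4, "wx": 0, "wy": 0, "wz": 0, "claw": 80}, {"dx": -0.01, "dy": 0, "dz": -0.65, "wx": 0, "wy": 0, "wz": 0, "claw": 80}, {"dx": -0.01, "dy": 0, "dz": -0.8, "wx": 0, "wy": 0, "wz": 0, "claw": 80}, {"dx": -0.01, "dy": 0, "dz": -0.8, "wx": 0, "wy": 0, "wz": 0, "claw": 50}, {"dx": -0.01, "dy": 0, "dz": -0.8, "wx": 0, "wy": 0, "wz": 0, "claw": 0}]'

```text
time: 15.6
tool_pos: [0.5393, -0.2274, 0.2288]
orientation: [-3.14, 0.0, -1.583]
ft_force: [0.3, -0.1, -1.4]
gripper_width: 0.0404
gripper_force: 0.0
```

```bash
python3 -c "
from h import *
print(manip.get_obs()['tool_pos'])
u=np.array([np.cos(-1.58),np.sin(-1.58)]);t=np.array([.538,-.2495])+.155*u;print(t)
plan((*t,.2,-1.582),(*t,.095,-1.582))
import cv2
a=manip.snapshot('scene')[195:300,270:410,::-1];b=manip.snapshot('side')[140:245,260:400,::-1];w=manip.snapshot('wrist')[:,:,::-1]
cv2.imwrite('pics/i2.png',np.hstack([np.vstack([cv2.resize(x,(360,270),interpolation=cv2.INTER_CUBIC) for x in(a,b)]),cv2.resize(w[:420],(440,540))]))"
```

```text
[ 0.53931953 -0.22742752  0.2288271 ]
[ 0.53657345 -0.40449344]
[0.885 0.003 0.144] [-0.001  0.    -0.   ] dist 0.179
[0.886 0.004 0.669] [-0.001  0.    -0.   ] dist 0.222
```

View pics/i2.png

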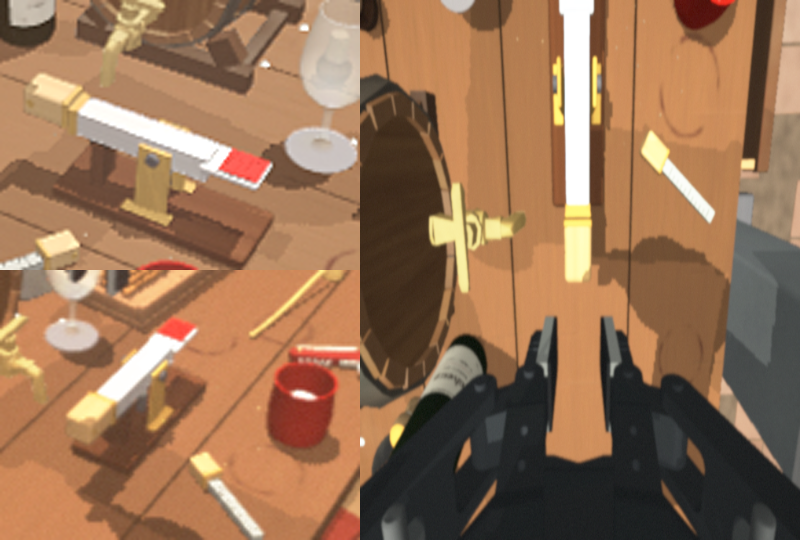

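The gauge is home: its grip is against the rim in all three views, and the stand is still folded. Next I'll go over the tab.

Emit:
servo_tool --series '[{"dx": 0.2, "dy": 0, "dz": 0, "wx": 0, "wy": 0, "wz": 0, "claw": 0}, {"dx": 0.4, "dy": 0, "dz": 0, "wx": 0, "wy": 0, "wz": 0, "claw": 0}, {"dx": 0.6, "dy": 0, "dz": 0, "wx": 0, "wy": 0, "wz": 0, "claw": 0}, {"dx": 0.8, "dy": 0, "dz": 0.1, "wx": 0, "wy": 0, "wz": 0, "claw": 0}, {"dx": 0.89, "dy": 0, "dz": 0.25, "wx": 0, "wy": 0, "wz": 0, "claw": 0}, {"dx": 0.89, "dy": 0, "dz": 0.45, "wx": 0, "wy": 0, "wz": 0, "claw": 0}, {"dx": 0.89, "dy": 0, "dz": 0.6, "wx": 0, "wy": 0, "wz": 0, "claw": 0}, {"dx": 0.89, "dy": 0, "dz": 0.66, "wx": 0, "wy": 0, "wz": 0, "claw": 0}, {"dx": 0.89, "dy": 0, "dz": 0.66, "wx": 0, "wy": 0, "wz": 0, "claw": 0}, {"dx": 0.89, "dy": 0, "dz": 0.66, "wx": 0, "wy": 0, "wz": 0, "claw": 0}]'

```text
time: 16.75
tool_pos: [0.5378, -0.4058, 0.0979]
orientation: [-3.14, -0.002, -1.582]
ft_force: [0.3, 0.5, -0.0]
gripper_width: 0.0002
gripper_force: 0.0
```

Emit:
servo_tool --series '[{"dx": 0, "dy": 0, "dz": 0.04, "wx": 0, "wy": 0, "wz": 0, "claw": 0}, {"dx": 0, "dy": 0, "dz": 0.08, "wx": 0, "wy": 0, "wz": 0, "claw": 0}, {"dx": 0, "dy": 0, "dz": 0.11, "wx": 0, "wy": 0, "wz": 0, "claw": 0}, {"dx": 0, "dy": 0, "dz": 0.13, "wx": 0, "wy": 0, "wz": 0, "claw": 0}, {"dx": 0, "dy": 0, "dz": 0.145, "wx": 0, "wy": 0, "wz": 0, "claw": 0}, {"dx": -0.01, "dy": 0, "dz": 0.16, "wx": 0, "wy": 0, "wz": 0, "claw": 0}, {"dx": -0.01, "dy": 0, "dz": 0.16, "wx": 0, "wy": 0, "wz": 0, "claw": 0}]'

```text
time: 17.45
tool_pos: [0.5371, -0.403, 0.064]
orientation: [3.141, 0.0, -1.582]
ft_force: [1.0, -1.0, 0.7]
gripper_width: 0.0002
gripper_force: 0.6
```

Emit:
servo_tool --series '[{"dx": -0.01, "dy": 0, "dz": 0.02, "wx": 0, "wy": 0, "wz": 0, "claw": 0}, {"dx": -0.02, "dy": 0, "dz": 0.04, "wx": 0, "wy": 0, "wz": 0, "claw": 0}, {"dx": -0.03, "dy": 0, "dz": 0.06, "wx": 0, "wy": 0, "wz": 0, "claw": 0}, {"dx": -0.035, "dy": 0, "dz": 0.075, "wx": 0, "wy": 0, "wz": 0, "claw": 0}, {"dx": -0.04, "dy": 0, "dz": 0.09, "wx": 0, "wy": 0, "wz": 0, "claw": 0}, {"dx": -0.04, "dy": 0, "dz": 0.09, "wx": 0, "wy": 0, "wz": 0, "claw": 0}]'

```text
time: 18.05
tool_pos: [0.5375, -0.3966, 0.0491]
orientation: [-3.141, -0.003, -1.581]
ft_force: [-3.6, -1.0, 10.8]
gripper_width: -0.0001
gripper_force: 5.1
```

```bash
python3 -c "
from h import *
import cv2
a=manip.snapshot('scene')[165:300,240:420,::-1];b=manip.snapshot('side')[110:245,240:420,::-1]
cv2.imwrite('pics/i3.png',np.hstack([cv2.resize(x,(400,300),interpolation=cv2.INTER_CUBIC) for x in(a,b)]))"
```

```text
(no output)
```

View pics/i3.png

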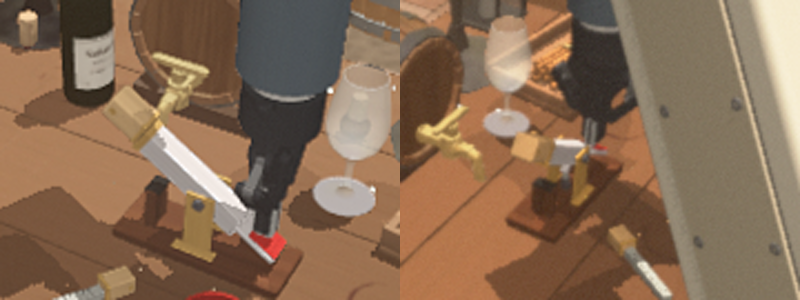

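The stand is snapped over and the gauge is seated against the rim. I'll retreat and check without a picture (red tab position) that it stays raised.

Emit:
servo_tool --series '[{"dx": 0.01, "dy": 0, "dz": -0.03, "wx": 0, "wy": 0, "wz": 0, "claw": 0}, {"dx": 0.02, "dy": 0, "dz": -0.1, "wx": 0, "wy": 0, "wz": 0, "claw": 0}, {"dx": 0.02, "dy": 0, "dz": -0.3, "wx": 0, "wy": 0, "wz": 0, "claw": 0}, {"dx": 0.02, "dy": 0, "dz": -0.5, "wx": 0, "wy": 0, "wz": 0, "claw": 0}, {"dx": 0.02, "dy": 0, "dz": -0.75, "wx": 0, "wy": 0, "wz": 0, "claw": 0}, {"dx": 0.02, "dy": 0, "dz": -0.75, "wx": 0, "wy": 0, "wz": 0, "claw": 0}, {"dx": 0.02, "dy": 0, "dz": -0.75, "wx": 0, "wy": 0, "wz": 0, "claw": 0}, {"dx": 0.02, "dy": 0, "dz": -0.75, "wx": 0, "wy": 0, "wz": 0, "claw": 0}]'

```text
time: 18.95
tool_pos: [0.5368, -0.3986, 0.1948]
orientation: [3.14, 0.002, -1.582]
ft_force: [-0.3, 0.2, 0.1]
gripper_width: 0.0003
gripper_force: 0.0
```

```bash
python3 -c "
from h import *
a=manip.snapshot('scene').astype(int)
w=a[215:300,330:390];m=(w[...,0]>170)&(w[...,1]<60)&(w[...,2]<70)
ys,xs=np.nonzero(m);print(m.sum(),xs.mean()+330,ys.mean()+215)
K,T=cam('scene')
for th in (0,.55):
  r=np.array([.072*np.cos(th)-.0105*np.sin(th)]);z=.07-.072*np.sin(th)+.0105*np.cos(th)
  print(th,proj(world([(.085+r[0],0,z)],[.538,-.2495,-1.58]),K,T))
  d,h=.0625,.022  # grip top rear corner region
  x=.085-(.085+.0225)*np.cos(th)-.02*np.sin(th);z=.07+(.1075)*np.sin(th)+.02*np.cos(th)
  p=proj(world([(x,0,z)],[.538,-.2495,-1.58]),K,T)[0].round().astype(int);print('grip centre',p,a[p[1],p[0]])
o=manip.get_obs();print(o['time'],o['tool_pos'],o['ft_force'])"
```

```text
3 339.0 298.0
0 [[363.84724776 259.59377013]]
grip centre [289 229] [186 142 104]
0.55 [[354.8552469  270.96124958]]
grip centre [292 210] [255 220 167]
19.0 [ 0.53666632 -0.39865913  0.19447105] [-0.18888581  0.01593092  1.45961808]
```

```bash
python3 -c "
from h import *
a=manip.snapshot('scene').astype(int)
w=a[235:290,335:390];m=(w[...,0]>110)&(w[...,1]<.45*w[...,0])&(w[...,2]<.45*w[...,0])
ys,xs=np.nonzero(m);print(m.sum(),xs.mean()+335,ys.mean()+235, a[271,355],a[260,364])"
```

```text
146 360.3150684931507 272.1232876712329 [247  86  77] [177 132  97]
```

```bash
python3 -c "
from workcell import manip
print(manip.sign_off())"
```

```text
the job is handed in; nothing more can be done
None
```

I handed the job in at about 19 s: the gauge is home in the sheath, the stand is snapped up and holding, and the arm is clear. I touched none of the bystanders; the hand-in returned no verdict.

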